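# Press the mended bamboo tier onto its base with a toggle clamp

## Task

Take the loose bamboo tier that has the bridge handle, seat it flat on the bottom tier's two pegs, and swing the toggle clamp arm over centre so that its rubber foot presses the bridge. Let go and leave it clamped by itself for about three seconds so the sticky pads take, then swing the arm all the way back to its parked stop, leaving the tier seated and everything else on the shelf where it was.

Things in the scene. Friction and masses are not known exactly. Their poses are not given: they have to be found in the camera images.
- tier: Loose bamboo tray, 0.2 to 0.45 kg, 150 (x) x 130 (y) mm, rim 30 high, walls and floor 8 thick. Bridge handle: wall 12 thick (y), top 50 above the underside, along x through the middle; compartments beside it 51 wide. Two 17 mm holes in the floor at x, y (52, 36) and (-52, -36): fits either way round. Origin: underside centre, z up. Starts on the shelf left or right of the press.
- press: Fixed press: board with the bottom tier, a bamboo box 150 x 130 mm, flat top 42 mm above the shelf; on its +y side, 17 mm off, a steel clamp bracket 124 mm high. On the box two pegs, 12 mm thick, 15 high, tapered tips, at x, y (52, 36) and (-52, -36) mm; flat grey sticky pads at the other corners. Origin: shelf level under the box's middle; x along the 150 mm side and hinge axis, y to the bracket.
- seat (a point): Middle of the bottom tier's flat top, 42 mm above the shelf, axes as the press. The seated tier has its origin here, its x along this x (either way round).
- hinge (a point): On the clamp arm's hinge axis, which runs along the press's x: 95 mm in press +y from its origin, 112 mm above the shelf. Does not move with the arm.
- handle (a point): Grip point on the clamp's black handle bar, moves with the arm. Bar: round, 14 mm thick, 120 long, parallel to the hinge axis, 150 mm from it; the 16 mm wide arm joins its middle, this point is 40 mm to press -x of that. Parked: 106 mm above the hinge and 106 mm from it in press +y. Clamping: level with the hinge, 150 mm in press -y. The rubber foot is 95 mm from the hinge.
- clamp (a joint): Clamp arm angle, rad. 0: parked on its stop, leaning 45 degrees back from upright, away from the tier. 0.785: upright. About 2.36: level, foot on the seated tier's bridge. 2.50: lower stop, no tier under it. A spring drives it from about 0.9 (centre) to either end, slowly (damped); it takes up to about 5 N at the bar to lift it off an end, 2 to 3 N more to move.
- plain_tray: Bystander: bamboo tray of the same outline, 150 x 130 x 30 mm, with no bridge and no holes; it starts on the other side of the press from the tier. Origin: underside centre.
- polish: Bystander: glass nail polish bottle, 32 mm in diameter, 75 mm high. Origin: underside centre.
- comb: Bystander: wooden comb, 160 x 45 x 8 mm, lying flat. Origin: underside centre, x along its length.
- clip: Bystander: plastic hair clip, 85 x 24 x 29 mm. Origin: underside centre, x along its length.
- jar: Bystander: white cream jar, 64 mm in diameter, 50 mm high. Origin: underside centre.
Not all that is in view belongs to the job. Leave any pink look-alike of the tier alone.

How it is judged:
On the way, in this order (a step that is already met when the one before it is completed fails the run):
1. the bridge tier is seated on the two pegs and let go (horizontal distance between tier and seat below 0.005 m and z of tier in the frame of seat between -0.003 and 0.003 m and angle between the x axis of tier and the x axis of seat, either way round below 0.07 rad and angle between tier's own z axis and vertical below 0.03 rad and contact force between the fingers and anything else below 0.5 N), for 0.2 s.
2. the arm is over centre, its foot pressing the seated tier, with the robot touching nothing, for 2.5 s (all of step 1 and value of joint clamp above 2.29 rad), for 2.5 s.
3. the arm is swung back to its parked stop (value of joint clamp below 0.08 rad), for 0.2 s.
At the end, for the whole second after the job is handed in: The bridge tier rests on the bottom tier within 5 mm and 0.07 rad (either way round), underside within 3 mm of its top, tilt under 0.03 rad; the clamp arm is within 0.08 rad of its parked stop; plain tray, bottle, comb, clip and jar are within 30 mm of their starts (horizontal distance between tier and seat below 0.005 m and z of tier in the frame of seat between -0.003 and 0.003 m and angle between the x axis of tier and the x axis of seat, either way round below 0.07 rad and angle between tier's own z axis and vertical below 0.03 rad and value of joint clamp below 0.08 rad and linear speed of tier below 0.01 m/s and distance of each of plain_tray, polish, comb, clip, jar from where it was at the start of the episode below 0.03 m); the robot touches nothing.
It fails at once if the plain tray is pushed more than 30 mm (distance of plain_tray from where it was at the start of the episode above 0.03 m).
It fails at once if the nail polish bottle is pushed more than 30 mm (distance of polish from where it was at the start of the episode above 0.03 m).
It fails at once if the comb is pushed more than 30 mm (distance of comb from where it was at the start of the episode above 0.03 m).
It fails at once if the hair clip is pushed more than 30 mm (distance of clip from where it was at the start of the episode above 0.03 m).
It fails at once if the cream jar is pushed more than 30 mm (distance of jar from where it was at the start of the episode above 0.03 m).
It also fails if it takes over 72 s, if anything falls off the work surface, if the arm or the gripper's body presses on something with over 40 N, if the wrist force passes 120 N, or if a joint passes its speed limit or range.

## Robot

A 7-joint arm with a two-finger parallel gripper is mounted at the origin on the work surface. World frame = base frame: x ahead of the robot, y to its left, z up, the work surface at z = 0. Lengths are in m, angles in rad, forces in N, time in s.
With the tool pointing down it reaches from about 0.425 to 0.925 m from the base axis. Payload 6.8 kg.
Tool frame: the origin (TCP) lies at the very end of the fingers, on their centre line; the grasp point (between the pads) lies 19 mm behind it (grip_point_offset is the distance from the TCP to the grasp point, in m); z points along the fingers, y is the line along which they close (so a half turn about z gives the same grasp; the last joint's range is limited). The gripper opens to 85 mm and grips with 20 to 120 N. Pads are 22 mm wide; open, the fingers measure 114 mm over their backs; the gripper's body (76 mm by 85 mm) begins 54 mm behind the grasp point. The pads swing forward as they close: fully open they stand 13 mm farther back than shut.
Start: joints at [1.241, 0.477, 0.022, 1.555, -0.011, 1.109, -0.083], TCP at [0.148, -0.658, 0.231] pointing down, gripper open.
Joint ranges: [-2.96, 2.96], [-0.34, 2.1], [-1.41, 1.46], [0.24, 2.44], [-1.37, 4.51], [0.17, 1.92], [-2.96, 2.96]. Speed limits (rad/s): [2.39, 2.39, 3.14, 3.14, 3.14, 3.14, 3.14].

## Interface

Orientations are given as a unit quaternion [w, x, y, z].
In Python, from station import * gives the robot as it stands.
- The arm moves only by the tool carry_out, never from a script. Its argument "rows" is text: rows parted by semicolons, each of 4 numbers parted by spaces: the shift along the world's x, y, z in mm, then the turn about the world's z in degrees. In form: dx dy dz yaw; .... A call has 1 to 10 rows; each row shifts and turns the commanded pose from where the row before left it; what a row does not reach is not made up. A row lasts 1/8 s, in which the tool goes at most 62.5 mm and 10.7 degrees, less where a joint would pass 70% of its speed; a pose out of reach is approached as far as the arm can. A call is refused whole if a number of a shift passes 62.5 or a number of a turn 10.7, either way. A call with a gripper value outside its range is refused whole. "claw" is the finger opening in mm, from 0 to 85.4, set as the call begins (left out, the last holds). The fingers move at their own pace and stop on an object; "force" is the grip in N (left out, the last holds). Time passes only in rows, so rows that do not move let the fingers close. It gives the time, the measured TCP pose, the force, the opening and the grip force at its end, in the units of the state.
- get_obs(): the state, without advancing time (a new reading comes with each control period).
- read_camera(name): name is "side" or "top" or "wrist"; returns a dict with "img" (420x560x3 uint8, blue, green, red), "fov_y" (degrees; the focal length in pixels is half the picture's height over the tangent of half this angle, whatever the lens; pixels are square), "cx", "cy" (the principal point, pixels), "distortion" ([k1, k2, p1, p2, k3] as OpenCV has them; the pictures are not rectified), "world_to_cam" (4x4, takes a point from world to camera coordinates). Camera axes: x right, y up, looking along -z (the intrinsics and any distortion apply to the point x, -y, -z); pixel columns grow to the right and rows downward; lengths in m; the calibration is good to about 2 mm. A picture is of the moment at which its call begins. There is no depth.
- hand_in(): hands the job in; it is judged then, once.
Trained networks look in the newest picture that a camera, given by its name, has taken for a name from the list of things; names that differ only in an ending like _2 or _b are one class to them, and where a whole thing is asked for, a point or a joint stands for the part that bears it (a point fixed in the world has none). Each returns a list of dicts, best first, with "confidence" (0 to 1); they miss things now and then, are a little off and sometimes report something else, mostly with a low value. They report only what shows in the picture. A call takes as long as a camera call. They do not tell look-alikes from the thing itself.
- recognise(camera, thing): "centre" ([column, row] in pixels, amid what is visible of it).
- outline_of(camera, thing): "pixels" (420x560 bool, what is visible of it) and "centre" ([column, row] in pixels, amid what is visible of it).
- place_of(camera, thing): "centre" ([column, row] in pixels: a listed point, or the origin of a listed thing).
The state is a dict: "t": time; "q": joint angles; "joint_vel": joint speeds; "joint_torque": joint torques, N m; "eef_pos": TCP position; "tool_rot": TCP orientation; "contact_force": force on the tool from outside, world axes, zero at the start; "torque": the same for the moment, N m; "gripper_width": opening from 0.0 (shut) to 1.0 (fully open); "grasp_force": force on a finger pad.
Only numpy, scipy, OpenCV 4.12 (cv2) and the standard library are available. Lean on these libraries where they do the work, as an engineer would, in place of code of your own. Each camera call takes 0.05 s, during which the arm holds its last target. There are 200 camera calls.

## Working session

There is one attempt and no reset: what is moved stays moved. The work goes in short steps, Python scripts to look and compute and a tool call to move; the robot and the scene stay as the last step left them, time stands still between calls to the robot, and variables do not carry over. Pictures are saved under pics/ and viewed, at most 10 in all, crops included, and the job is handed in when it is done.

Besides the shell and the picture viewer there is one more tool, called after "Emit:" as name(argument=value, ...) on one line, values as JSON. carry_out: Moves the arm, as the interface text tells. Its arguments: {"type":"object","properties":{"rows":{"type":"string"},"claw":{"type":"number"},"force":{"type":"number"}},"required":["rows"]}

```bash
mkdir -p pics
cat > h.py <<'E'
from station import *
import numpy as np, cv2
def cam(n):
    c=read_camera(n); h=c["img"].shape[0]; f=h/2/np.tan(np.radians(c["fov_y"])/2)
    c["K"]=np.array([[f,0,c["cx"]],[0,f,c["cy"]],[0,0,1]]); c["D"]=np.array(c["distortion"],float); c["T"]=np.array(c["world_to_cam"]); return c
def unproj(c,px,z):
    u=cv2.undistortPoints(np.array([[px]],float),c["K"],c["D"])[0,0]
    d=np.array([u[0],-u[1],-1]); R=c["T"][:3,:3]; o=-R.T@c["T"][:3,3]; d=R.T@d
    return o+d*(z-o[2])/d[2]
def proj(c,P):
    P=np.atleast_2d(P); p=P@c["T"][:3,:3].T+c["T"][:3,3]; p=p*[1,-1,-1]
    return cv2.projectPoints(p,np.zeros(3),np.zeros(3),c["K"],c["D"])[0][:,0]
E
python3 - <<'E'
from h import *
ims=[]
for n in ("top","side"):
    c=cam(n); cv2.imwrite(f"pics/{n}0.png",c["img"]); 
    R=c["T"][:3,:3]; print(n,-R.T@c["T"][:3,3],c["fov_y"])
    for t in "tier press seat hinge handle plain_tray polish comb clip jar".split():
        z={"seat":.042,"hinge":.112,"handle":.218}.get(t,0)
        print(t,[(np.round(d["centre"]),round(d["confidence"],2),np.round(unproj(c,d["centre"],z),3)) for d in place_of(n,t)[:3]])
E
```

```text
top [0.39273134 0.00403142 1.39386616] 50.631402070358064
tier [(array([155., 295.]), 0.88, array([0.241, 0.376, 0.   ])), (array([144., 214.]), 0.78, array([0.497, 0.417, 0.   ])), (array([206., 195.]), 0.35, array([0.557, 0.218, 0.   ]))]
press [(array([283., 199.]), 0.65, array([ 0.542, -0.028,  0.   ]))]
seat [(array([277., 198.]), 0.78, array([ 0.54 , -0.009,  0.042]))]
hinge [(array([245., 192.]), 0.86, array([0.552, 0.087, 0.112]))]
handle [(array([203., 194.]), 0.79, array([0.533, 0.192, 0.218])), (array([279., 196.]), 0.65, array([ 0.527, -0.011,  0.218]))]
plain_tray [(array([202., 197.]), 0.73, array([0.551, 0.229, 0.   ])), (array([388., 202.]), 0.67, array([ 0.53 , -0.361,  0.   ]))]
polish [(array([334., 252.]), 0.6, array([ 0.375, -0.187,  0.   ]))]
comb [(array([350., 144.]), 0.95, array([ 0.719, -0.245,  0.   ]))]
clip [(array([210., 264.]), 0.75, array([0.34 , 0.201, 0.   ])), (array([247., 191.]), 0.47, array([0.568, 0.087, 0.   ]))]
jar [(array([171., 149.]), 0.67, array([0.704, 0.331, 0.   ])), (array([281., 198.]), 0.64, array([ 0.544, -0.021,  0.   ]))]
side [-
[... 263 characters left out ...]
3., 233.]), 0.89, array([ 0.551, -0.017,  0.042]))]
hinge [(array([252., 227.]), 0.67, array([0.56 , 0.085, 0.112])), (array([147., 275.]), 0.53, array([0.582, 0.377, 0.112]))]
handle [(array([224., 218.]), 0.59, array([0.519, 0.193, 0.218]))]
plain_tray [(array([367., 204.]), 0.8, array([ 0.52, -0.37,  0.  ]))]
polish [(array([160., 340.]), 0.62, array([0.489, 0.418, 0.   ])), (array([365., 203.]), 0.53, array([ 0.523, -0.368,  0.   ])), (array([366., 248.]), 0.48, array([ 0.376, -0.186,  0.   ]))]
comb [(array([298., 189.]), 0.7, array([ 0.741, -0.261,  0.   ]))]
clip [(array([274., 327.]), 0.53, array([0.343, 0.198, 0.   ]))]
jar [(array([149., 273.]), 0.73, array([0.703, 0.333, 0.   ]))]
```

View pics/top0.png

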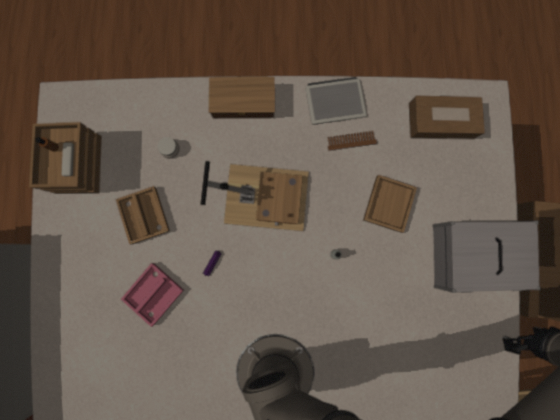

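View pics/side0.png

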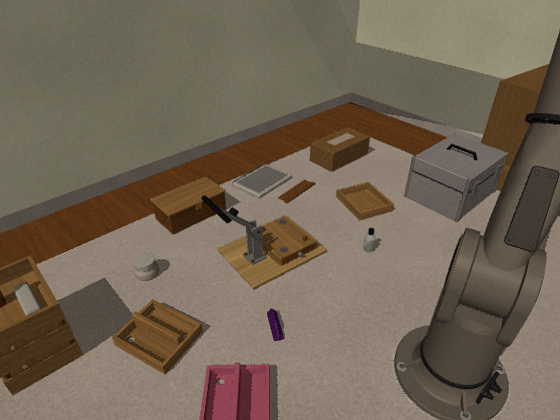

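The top view shows the bridge tier at pixel (144,214), with the pink look-alike at (153,295) and the press box at (280,197). The clamp bar is parked at (205,183), the plain tray is at (390,203), and the toolbox near the gripper is at (490,255). The side view agrees. I'll go up first, then across to look at the press.

Emit:
carry_out(rows="0 0 50 0;0 0 55 0;0 0 55 0;27 41 10 0;27 41 0 0;27 41 0 0;27 41 0 0;27 41 0 0;27 41 0 0;27 41 0 0", claw=40, force=30)

```text
t: 2.35
eef_pos: [0.3382, -0.37, 0.4016]
tool_rot: [0.0, 0.994, 0.111, 0.0]
contact_force: [0.2, -0.9, 0.1]
gripper_width: 0.471
grasp_force: 0.0
```

Emit:
carry_out(rows="27 41 0 0;27 41 0 0;27 41 0 0;10 45 0 0;10 45 0 0;10 45 0 0;10 45 0 0;0 30 0 0;0 0 0 0;0 0 0 0")

```text
t: 3.6
eef_pos: [0.4584, -0.0395, 0.4013]
tool_rot: [0.0, 0.994, 0.11, 0.0]
contact_force: [-0.0, -0.4, 0.5]
gripper_width: 0.471
grasp_force: 0.0
```

Run:
```python
from h import *
o=get_obs(); print(o["eef_pos"],o["tool_rot"],o["t"],np.round(o["q"],2))
c=cam("wrist"); cv2.imwrite("pics/w1.png",c["img"]); R=c["T"][:3,:3]; print(-R.T@c["T"][:3,3],R)
for t in "seat press hinge handle".split():
    z={"seat":.042,"hinge":.112,"handle":.218}.get(t,0)
    print(t,[(np.round(d["centre"]),round(d["confidence"],2),np.round(unproj(c,d["centre"],z),3)) for d in place_of("wrist",t)[:3]])
```

```text
[ 0.4584258  -0.03946211  0.40134019] [2.98739594e-04 9.93914423e-01 1.10154575e-01 1.39338591e-05] 3.6 [ 0.47  0.02 -0.52  1.77  0.01  1.36 -1.4 ]
[ 0.53982965 -0.02099773  0.54315684] [[ 2.19516522e-01 -9.75608506e-01  7.34460582e-04]
 [ 9.22230649e-01  2.07260535e-01 -3.26395006e-01]
 [ 3.18281520e-01  7.23264388e-02  9.45233178e-01]]
seat [(array([272.,  90.]), 0.93, array([ 0.544, -0.015,  0.042]))]
press []
hinge [(array([196.,  64.]), 0.72, array([0.553, 0.082, 0.112])), (array([471., 151.]), 0.43, array([ 0.528, -0.288,  0.112]))]
handle [(array([50., 62.]), 0.6, array([0.523, 0.189, 0.218])), (array([128., 182.]), 0.59, array([0.423, 0.108, 0.218]))]
```

View pics/w1.png

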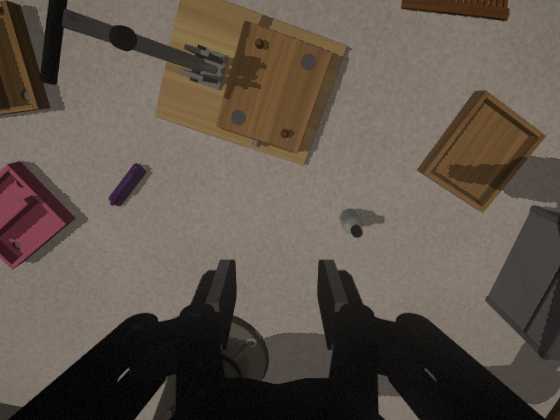

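The wrist view shows the pegs at (260,43) and (286,132), the grey pads at (308,62) and (239,118), and the bracket at (205,66). Next I'll refine the press pose from the pads and pegs, and measure the tier from the top and side views.

```bash
cat > fit.py <<'E'
from h import *
def fit(Pm,Pw):  # planar rigid fit -> xy, yaw
    Pm=np.array(Pm,float);Pw=np.array(Pw)[:,:2];a=Pm-Pm.mean(0);b=Pw-Pw.mean(0)
    th=np.arctan2((a[:,0]*b[:,1]-a[:,1]*b[:,0]).sum(),(a*b).sum());R=np.array([[np.cos(th),-np.sin(th)],[np.sin(th),np.cos(th)]])
    t=Pw.mean(0)-R@Pm.mean(0); return t,np.degrees(th),np.linalg.norm(Pm@R.T+t-Pw,axis=1)*1e3
E
python3 - <<'E'
from fit import *
c=cam("wrist"); im=c["img"]; hsv=cv2.cvtColor(im,cv2.COLOR_BGR2HSV)
W=[]
for p in [(308,62),(239,118)]:
    x,y=p; s=hsv[y-13:y+14,x-13:x+14,1].astype(int); m=(s<75).astype(np.uint8)
    n,l,st,ce=cv2.connectedComponentsWithStats(m); k=l[13,13]; q=ce[k]+[x-13,y-13]; print(s[13,13],st[k],q); W.append(unproj(c,q,.042))
W+= [unproj(c,(260,43),.057),unproj(c,(286,132.5),.057)]
print(np.round(W,4))
M=[(.052,-.036),(-.052,.036),(.052,.036),(-.052,-.036)]
print(fit(M,W)); print(fit(M[:2],W[:2]))
big=cv2.resize(im[0:170,150:360],None,fx=3.5,fy=3.5,interpolation=cv2.INTER_CUBIC); cv2.imwrite("pics/c1.png",cv2.convertScaleAbs(big,alpha=1.6))
for n in ("top","side"):
    c=cam(n); 
    for d in outline_of(n,"tier"):
        cx,cy=d["centre"]; P=unproj(c,(cx,cy),.02)
        m=d["pixels"].astype(np.uint8); cs=max(cv2.findContours(m,0,2)[0],key=cv2.contourArea)
        pts=np.array([unproj(c,p[0],.03)[:2] for p in cs.astype(float)],np.float32)
        print(n,d["confidence"],P.round(3),cv2.minAreaRect(pts*1000))
E
```

```text
27 [  6   5  15  16 194] [308.17525773  61.5       ]
32 [  5   5  15  15 172] [238.01162791 117.15116279]
[[ 0.5919 -0.0552  0.042 ]
 [ 0.4955  0.027   0.042 ]
 [ 0.5986  0.0146  0.057 ]
 [ 0.4908 -0.0464  0.057 ]]
(array([ 0.54419424, -0.01498853]), np.float64(-5.475939998177544), array([0.86182523, 1.21655979, 1.51149095, 1.84247961]))
(array([ 0.54371991, -0.01409993]), np.float64(-5.7487093777460645), array([0.07752729, 0.07752729]))
top 0.87 [0.497 0.422 0.02 ] ((491.64886474609375, 412.8435974121094), (155.67581176757812, 139.75091552734375), 19.375219345092773)
top 0.63 [0.244 0.377 0.02 ] ((246.17547607421875, 379.6243591308594), (133.13829040527344, 156.11065673828125), 48.48085403442383)
side 0.71 [0.487 0.421 0.02 ] ((487.6675720214844, 420.5517578125), (172.1891326904297, 141.61514282226562), 18.232532501220703)
side 0.7 [0.261 0.371 0.02 ] ((260.0273132324219, 370.7822265625), (130.44857788085938, 119.54581451416016), 48.18984603881836)
side 0.6 [0.759 0.034 0.02 ] ((763.6951904296875, 31.061092376708984), (59.590240478515625, 237.7228546142578), 87.092041015625)
```

View pics/c1.png

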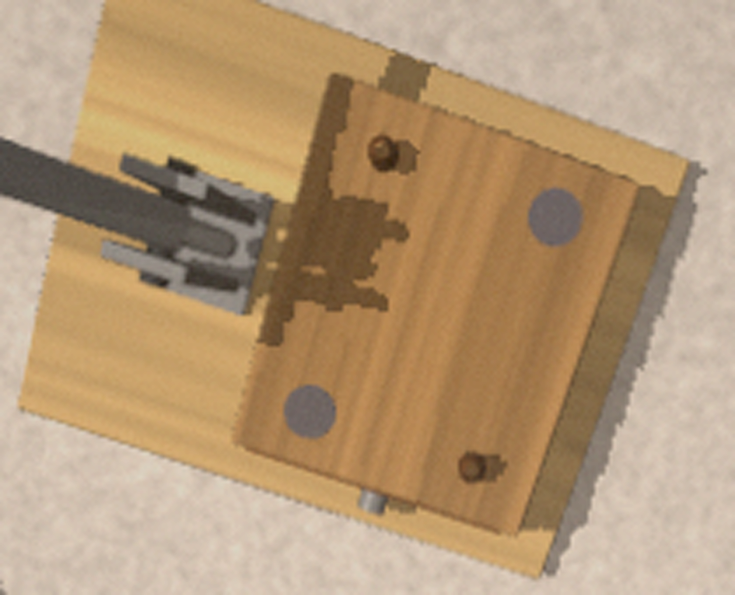

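Emit:
carry_out(rows="0 50 0 0;0 50 0 0;0 50 0 0;0 50 0 0;0 50 0 0;0 50 0 0;0 50 0 0;0 30 0 0;0 0 0 0;0 0 0 0")

```text
t: 5.35
eef_pos: [0.4588, 0.3408, 0.4011]
tool_rot: [0.0, 0.994, 0.11, -0.0]
contact_force: [0.3, -0.5, 0.0]
gripper_width: 0.465
grasp_force: 0.0
```

The crop gives peg tips at (258.6,41.4) and (284.3,132.3), and pads at (308,62) and (238,117). Now I'll look at the tier from the wrist.

Run:
```python
from h import *
c=cam("wrist"); im=c["img"]
for d in place_of("wrist","tier"): print(d["centre"],d["confidence"],unproj(c,d["centre"],0))
for d in outline_of("wrist","tier"): 
    m=d["pixels"].astype(np.uint8); cs=max(cv2.findContours(m,0,2)[0],key=cv2.contourArea)
    for z in (0,.03):
        pts=np.array([unproj(c,p[0],z)[:2] for p in cs.astype(float)],np.float32); print(d["centre"],z,cv2.minAreaRect(pts*1000))
    best=d["centre"] if d is outline_of else d["centre"]
np.savez("w2.npz",K=c["K"],D=c["D"],T=c["T"],img=im)
cv2.imwrite("pics/w2.png",cv2.convertScaleAbs(im,alpha=1.8))
```

```text
[232.7, 253.5] 0.78 [0.25173924 0.37609392 0.        ]
[233.5, 117.2] 0.62 [0.49046557 0.41792566 0.        ]
[231.2, 115.3] 0 ((489.2389221191406, 418.6902160644531), (159.7368927001953, 138.030517578125), 18.56088638305664)
[231.2, 115.3] 0.03 ((492.0592346191406, 415.4044494628906), (150.9098358154297, 130.4029541015625), 18.56087875366211)
[234.4, 252.6] 0 ((232.9802703857422, 383.30328369140625), (145.0033721923828, 169.3548583984375), 48.60541915893555)
[234.4, 252.6] 0.03 ((249.96139526367188, 381.97296142578125), (136.99050903320312, 159.996337890625), 48.60541534423828)
```

View pics/w2.png

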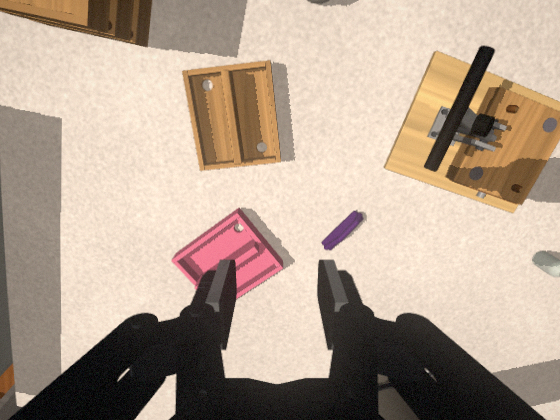

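The rim fit at z=0.03 is 150.9 x 130.4 mm, centred at (0.492, 0.4155) with yaw 18.6°. The holes, at (208,86) and (262,147), match this. I'll align above it and descend partway.

Emit:
carry_out(rows="17 37 0 3;16 38 0 3;0 0 -50 0;0 0 -50 0;0 0 -50 0;0 0 -50 0;0 0 -50 0;0 0 -40 0;0 0 0 0;0 0 0 0")

```text
t: 6.75
eef_pos: [0.4924, 0.417, 0.1132]
tool_rot: [-0.001, 0.987, 0.162, 0.001]
contact_force: [0.2, 0.9, 0.8]
gripper_width: 0.469
grasp_force: 0.0
```

Run:
```python
from fit import *
o=get_obs(); print(o["eef_pos"],o["tool_rot"],o["t"])
c=cam("wrist"); im=c["img"]
for d in place_of("wrist","tier"): print(d["centre"],d["confidence"],unproj(c,d["centre"],0))
# predicted tier outline for check
def tier(x,y,yaw):
    R=cv2.Rodrigues(np.array([0,0,np.radians(yaw)]))[0]
    L=[[(75,65,30),(75,-65,30),(-75,-65,30),(-75,65,30),(75,65,30)],[(67,6,50),(67,-6,50),(-67,-6,50),(-67,6,50),(67,6,50)]]
    return [np.array(l)/1e3@R.T+[x,y,0] for l in L]
for l in tier(.492,.4155,18.56):
    cv2.polylines(im,[proj(c,l).astype(np.int32)],False,(0,255,0),1)
cv2.imwrite("pics/w3.png",cv2.convertScaleAbs(im,alpha=1.5))
```

```text
[0.49244875 0.41704241 0.11320636] [-6.58850004e-04  9.86767214e-01  1.62139108e-01  9.70305009e-04] 6.75
[275.5, 204.5] 0.71 [0.49016429 0.41727001 0.        ]
```

View pics/w3.png

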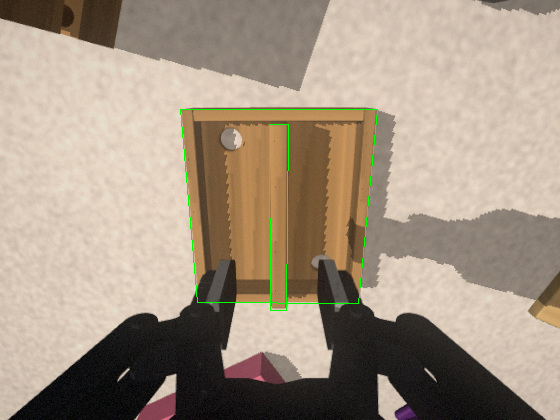

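The overlay lies on the rim and bridge to within a pixel, and the fingers straddle the bridge. Going down to grip.

Emit:
carry_out(rows="0 -1 -40 0;0 0 -35 0;0 0 -17 0;0 0 0 0;0 0 0 0")

```text
t: 7.48
eef_pos: [0.4923, 0.4167, 0.0211]
tool_rot: [-0.001, 0.987, 0.163, 0.001]
contact_force: [-0.7, -0.4, -0.2]
gripper_width: 0.466
grasp_force: 0.0
```

Emit:
carry_out(rows="0 0 0 0;0 0 0 0;0 0 0 0;0 0 0 0;0 0 0 0;0 0 0 0", claw=4, force=60)

```text
t: 8.22
eef_pos: [0.4921, 0.4162, 0.0206]
tool_rot: [-0.0, 0.987, 0.162, 0.001]
contact_force: [-0.1, -1.0, 6.4]
gripper_width: 0.126
grasp_force: 59.8
```

Emit:
carry_out(rows="0 0 15 0;0 0 30 0;0 0 50 0;0 0 50 0;0 0 50 0;0 0 40 0;0 0 0 0;0 0 0 0")

```text
t: 9.22
eef_pos: [0.491, 0.4147, 0.2534]
tool_rot: [0.001, 0.987, 0.163, -0.001]
contact_force: [-0.1, -0.8, -3.8]
gripper_width: 0.13
grasp_force: 58.7
```

Emit:
carry_out(rows="0 0 30 0;0 0 25 0;5 -43 0 -2.4;5 -43 0 -2.4;5 -43 0 -2.4;6 -43 0 -2.4;6 -43 0 -2.4;5 -43 0 -2.4;5 -43 0 -2.4;5 -43 0 -2.4")

```text
t: 10.48
eef_pos: [0.5324, 0.0695, 0.3073]
tool_rot: [0.0, 1.0, -0.005, -0.002]
contact_force: [0.6, -0.8, -2.2]
gripper_width: 0.129
grasp_force: 59.0
```

Run:
```python
from fit import *
w=np.load("w2.npz"); hsv=cv2.cvtColor(w["img"],cv2.COLOR_BGR2HSV)
def pads(c,hsv,L):
    W=[]
    for x,y in L:
        s=hsv[y-11:y+12,max(0,x-11):x+12,1]; s=np.pad(s,((0,0),(0,23-s.shape[1])),constant_values=255)
        n,l,st,ce=cv2.connectedComponentsWithStats((s<75).astype(np.uint8)); k=l[11,11]; print(st[k],k); W.append(unproj(c,ce[k]+[x-11,y-11],.042))
    return W
M=[(.052,-.036),(-.052,.036)]
W=pads(w,hsv,[(549,125),(476,173)]); print("w2",fit(M,W))
c=cam("top"); cv2.imwrite("pics/t2.png",c["img"])
pr=proj(c,[[.5919,-.0552,.042],[.4955,.027,.042]]); print(pr)
p=proj(c,[[.5986,.0146,.042]])
print([ (d["centre"],d["confidence"],unproj(c,d["centre"],.042)) for d in place_of("top","seat")])
print(get_obs()["eef_pos"],get_obs()["tool_rot"])
```

```text
[  5   4  14  14 154] 1
[  5   5  13  13 137] 1
w2 (array([ 0.54388787, -0.01403799]), np.float64(-5.585745853173916), array([0.03557956, 0.03557956]))
[[292.17995507 181.40553212]
 [265.52220323 212.7907665 ]]
[([213.3, 261.6], 0.74, array([0.34734708, 0.18627341, 0.042     ])), ([277.4, 196.1], 0.58, array([ 0.54662574, -0.00953225,  0.042     ]))]
[0.53322547 0.06447331 0.30680097] [ 0.00184472  0.99995435 -0.00912678 -0.00214621]
```

Emit:
carry_out(rows="6 -40 0 -2.3;5 -38 0 -2.3;0 0 -40 0;0 0 -50 0;0 0 -50 0;0 0 0 0;0 0 0 0;0 0 0 0")

```text
t: 11.58
eef_pos: [0.546, -0.0061, 0.1714]
tool_rot: [-0.0, 0.999, -0.044, 0.002]
contact_force: [0.0, -1.0, -2.6]
gripper_width: 0.129
grasp_force: 59.1
```

Run:
```python
from fit import *
o=get_obs(); print(o["eef_pos"],o["tool_rot"],np.degrees(2*np.arctan2(o["tool_rot"][2],o["tool_rot"][1])))
R=cv2.Rodrigues(np.array([0,0,np.radians(-5.65)]))[0]
for n in("wrist","side"):
    c=cam(n); im=c["img"]; z=o["eef_pos"][2]-.021
    for q in [[(75,65,30),(75,-65,30),(-75,-65,30),(-75,65,30),(75,65,30)],[(75,6,50),(75,-6,50),(-75,-6,50),(-75,6,50),(75,6,50)]]:
        P=np.array(q)/1e3@R.T+[o["eef_pos"][0],o["eef_pos"][1],z]; cv2.polylines(im,[np.int32(np.round(proj(c,P)))],False,(0,255,0),1)
    Q=np.array([(75,65,42),(75,-65,42),(-75,-65,42),(-75,65,42),(75,65,42)])/1e3@R.T+[.5438,-.0141,0]
    cv2.polylines(im,[np.int32(np.round(proj(c,Q)))],False,(0,0,255),1)
    (a,b)=(im[:300,100:460],0) if n=="wrist" else (im[120:300,190:400],0)
    cv2.imwrite(f"pics/p_{n}.png",cv2.convertScaleAbs(cv2.resize(a,(400,400*a.shape[0]//a.shape[1])),alpha=1.5))
a=cv2.imread("pics/p_wrist.png");b=cv2.imread("pics/p_side.png");H=max(a.shape[0],b.shape[0])
cv2.imwrite("pics/p.png",np.hstack([cv2.copyMakeBorder(i,0,H-i.shape[0],0,0,0) for i in(a,b)]))
```

```text
[ 0.54595814 -0.00614139  0.17140226] [-7.99774067e-05  9.99011885e-01 -4.44086673e-02  1.76549927e-03] -5.090540509340832
```

View pics/p.png

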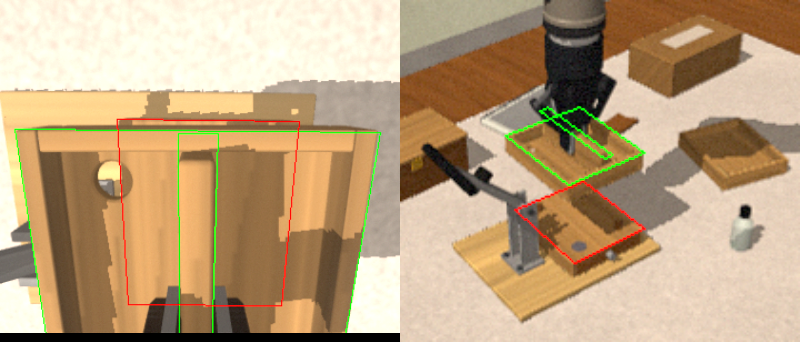

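The held tier matches its predicted outline, and the red box-top outline fits in the side view. I'll correct by the remainder and lower.

Emit:
carry_out(rows="-2 -8 0 -0.5;0 0 -35 0;0 0 -35 0;0 0 0 0;0 0 0 0;0 0 0 0")

```text
t: 12.42
eef_pos: [0.5437, -0.0145, 0.101]
tool_rot: [-0.0, 0.999, -0.049, 0.001]
contact_force: [0.3, -0.3, -2.3]
gripper_width: 0.129
grasp_force: 59.0
```

Run:
```python
from h import *
o=get_obs(); print(o["eef_pos"],np.degrees(2*np.arctan2(o["tool_rot"][2],o["tool_rot"][1])),o["contact_force"])
```

```text
[ 0.54372752 -0.01447069  0.10096913] -5.606515634058703 [ 0.25311486 -0.27159283 -2.30590477]
```

Emit:
carry_out(rows="0 0 -12 0;0 0 -8 0;0 0 -6 0;0 0 -5 0;0 0 0 0;0 0 0 0")

```text
t: 13.18
eef_pos: [0.5427, -0.0144, 0.0684]
tool_rot: [-0.0, 0.999, -0.049, 0.0]
contact_force: [-0.6, -0.8, -1.8]
gripper_width: 0.13
grasp_force: 59.2
```

Emit:
carry_out(rows="0 0 -3 0;0 0 -2 0;0 0 -1.5 0;0 0 0 0;0 0 0 0")

```text
t: 13.8
eef_pos: [0.5425, -0.0145, 0.0626]
tool_rot: [0.0, 0.999, -0.049, 0.0]
contact_force: [-3.2, -1.3, 6.2]
gripper_width: 0.131
grasp_force: 60.6
```

Emit:
carry_out(rows="0 0 0 0;0 0 0 0;0 0 0 0;0 0 0 0;0 0 25 0;0 0 45 0;0 0 50 0;0 0 50 0;0 0 50 0;0 0 0 0", claw=40)

```text
t: 15.05
eef_pos: [0.5449, -0.0139, 0.2861]
tool_rot: [0.0, 0.999, -0.049, 0.004]
contact_force: [-0.7, 0.3, -0.3]
gripper_width: 0.469
grasp_force: 0.0
```

Run:
```python
from h import *
o=get_obs(); print(o["eef_pos"])
R=cv2.Rodrigues(np.array([0,0,np.radians(-5.65)]))[0]
h=np.array([.5438,-.0141,0])+R@[-.040,.095+.106,.218]; print("handle",h)
ims=[]
for n in("wrist","side"):
    c=cam(n); im=c["img"]
    print(n,[(d["confidence"],d["centre"],unproj(c,d["centre"],.218)) for d in place_of(n,"handle")], proj(c,h))
    print([(d["confidence"],unproj(c,d["centre"],.042)) for d in place_of(n,"tier")])
    for q in [[(75,65,72),(75,-65,72),(-75,-65,72),(-75,65,72),(75,65,72)],[(67,6,92),(67,-6,92),(-67,-6,92),(-67,6,92),(67,6,92)],[(-60,201,218),(60,201,218)]]:
        P=np.array(q)/1e3@R.T+[.5438,-.0141,0]; cv2.polylines(im,[np.int32(np.round(proj(c,P)))],False,(0,255,0),1)
    a=im[:300,60:460] if n=="wrist" else im[160:310,190:390]
    ims.append(cv2.convertScaleAbs(cv2.resize(a,(400,300)),alpha=1.5))
cv2.imwrite("pics/s.png",np.hstack(ims))
```

```text
[ 0.54486091 -0.01392746  0.28607241]
handle [0.52378305 0.18986157 0.218     ]
wrist [(0.93, [7.8, 270.7], array([0.52607947, 0.18786042, 0.218     ]))] [[  6.42228154 273.62149871]]
[(0.85, array([0.28735041, 0.33647404, 0.042     ])), (0.68, array([ 0.54356282, -0.01188805,  0.042     ]))]
side [(0.91, [225.5, 217.0], array([0.52184606, 0.18864032, 0.218     ]))] [[224.57264148 216.83875943]]
[(0.77, array([ 0.54704442, -0.01686796,  0.042     ]))]
```

View pics/s.png

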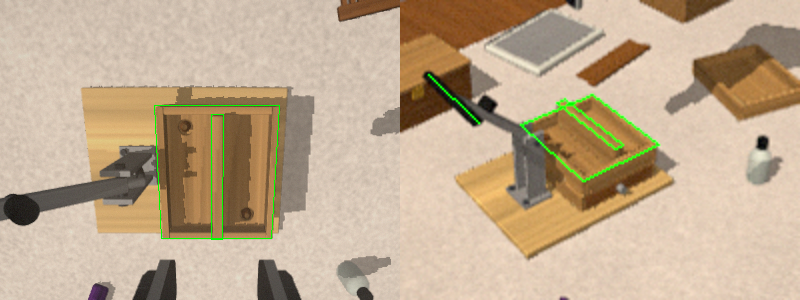

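The tier is seated: its outline matches in both views, and the pegs show in the holes at (184,127) and (246,213). Now to the clamp bar.

Emit:
carry_out(rows="-4 40 0 0;-4 40 0 0;-4 40 0 0;-4 42 0 0;-4 42 0 0;0 0 0 0;0 0 0 0;0 0 0 0")

```text
t: 16.35
eef_pos: [0.5228, 0.188, 0.2812]
tool_rot: [0.0, 0.999, -0.05, -0.0]
contact_force: [0.1, 0.6, 0.1]
gripper_width: 0.463
grasp_force: 0.0
```

Emit:
carry_out(rows="0 2 -40 0;0 0 -30 0;0 0 -12 0;0 0 0 0;0 0 0 0")

```text
t: 16.98
eef_pos: [0.5233, 0.1918, 0.2011]
tool_rot: [-0.0, 0.999, -0.049, 0.001]
contact_force: [0.0, 1.1, -0.2]
gripper_width: 0.466
grasp_force: 0.0
```

Emit:
carry_out(rows="0 0 0 0;0 0 0 0;0 0 0 0;0 0 0 0;0 0 0 0", claw=6, force=25)

```text
t: 17.6
eef_pos: [0.5229, 0.1903, 0.2008]
tool_rot: [0.001, 0.999, -0.049, 0.001]
contact_force: [-2.0, -3.9, 5.8]
gripper_width: 0.15
grasp_force: 24.4
```

Run:
```python
import numpy as np
y=np.array([np.sin(np.radians(5.65)),np.cos(np.radians(5.65))])
a=np.radians(np.linspace(0,135,19)); r=150
s=r*np.cos(np.radians(45)+a); z=r*np.sin(np.radians(45)+a)
for i in range(18): print(np.round([y[0]*(s[i+1]-s[i]),y[1]*(s[i+1]-s[i]),z[i+1]-z[i]],1))
```

```text
[ -1.5 -14.7  12.9]
[ -1.6 -16.2  10.9]
[ -1.7 -17.5   8.7]
[ -1.8 -18.5   6.3]
[ -1.9 -19.2   3.8]
[ -1.9 -19.5   1.3]
[ -1.9 -19.5  -1.3]
[ -1.9 -19.2  -3.8]
[ -1.8 -18.5  -6.3]
[ -1.7 -17.5  -8.7]
[ -1.6 -16.2 -10.9]
[ -1.5 -14.7 -12.9]
[ -1.3 -12.9 -14.8]
[ -1.1 -10.8 -16.3]
[ -0.9  -8.6 -17.6]
[ -0.6  -6.3 -18.6]
[ -0.4  -3.8 -19.2]
[ -0.1  -1.3 -19.6]
```

Emit:
carry_out(rows="-1 -7 6.5 0;-1 -7.5 6.5 0;-1 -8 5.5 0;-1 -8 5.5 0;-1 -8.5 4.5 0;-1 -9 4 0;-1 -9 3.5 0;-1 -9.5 3 0;-1 -9.5 2 0;-1 -9.5 2 0")

```text
t: 18.85
eef_pos: [0.5146, 0.109, 0.2456]
tool_rot: [-0.003, 0.999, -0.048, 0.003]
contact_force: [2.7, 6.1, 7.2]
gripper_width: 0.153
grasp_force: 25.4
```

Emit:
carry_out(rows="-1 -9.7 0.7 0;-1 -9.7 0.7 0;-1 -9.7 -0.7 0;-1 -9.7 -0.7 0;-1 -9.6 -1.9 0;-1 -9.6 -1.9 0;-1 -9.3 -3.1 0;-1 -9.3 -3.1 0;-0.8 -8.7 -4.3 0;-0.8 -8.7 -4.3 0")

```text
t: 20.1
eef_pos: [0.5042, 0.0114, 0.2247]
tool_rot: [-0.0, 0.999, -0.049, 0.002]
contact_force: [6.7, 0.1, -0.6]
gripper_width: 0.152
grasp_force: 26.5
```

```bash
cat > arc.py <<'E'
from h import *
o=get_obs(); p=o["eef_pos"]+np.array([0,0,.019]); R=cv2.Rodrigues(np.array([0,0,np.radians(-5.65)]))[0]
d=R.T@(p-np.array([.5438,-.0141,0]))-[0,.095,.112]; print(d,"r",np.hypot(d[1],d[2]),"ang",np.arctan2(d[2],d[1])-np.pi/4,o["contact_force"],o["t"])
E
python3 arc.py
```

```text
[-0.04193955 -0.07356555  0.13171268] r 0.15086458121473162 ang 1.2947671237364227 [ 6.73034308  0.06991084 -0.62492629] 20.1
```

Emit:
carry_out(rows="-0.8 -8.1 -5.5 0;-0.8 -8.1 -5.5 0;-0.7 -7.4 -6.5 0;-0.7 -7.4 -6.5 0;-0.6 -6.4 -7.4 0;-0.6 -6.4 -7.4 0;-0.5 -5.4 -8.1 0;-0.5 -5.4 -8.1 0;-0.4 -4.3 -8.8 0;-0.4 -4.3 -8.8 0")

```text
t: 21.35
eef_pos: [0.4971, -0.0521, 0.1512]
tool_rot: [0.0, 0.999, -0.049, 0.0]
contact_force: [4.9, -1.1, -2.2]
gripper_width: 0.15
grasp_force: 27.8
```

```bash
python3 arc.py
```

```text
[-0.04270074 -0.13744315  0.05823275] r 0.14927046557506563 ang 1.9554372749606013 [ 4.87221029 -1.08832023 -2.22920012] 21.35
```

Emit:
carry_out(rows="-0.3 -3.5 -9 0;-0.3 -3.1 -9.3 0;-0.2 -2.3 -9.5 0;-0.2 -1.7 -9.7 0;-0.1 -1 -9.8 0;0 -0.4 -8 0;0 0 0 0;0 0 0 0")

```text
t: 22.35
eef_pos: [0.4959, -0.0641, 0.0958]
tool_rot: [0.0, 0.999, -0.049, 0.0]
contact_force: [5.6, -3.6, -2.6]
gripper_width: 0.153
grasp_force: 29.1
```

```bash
python3 arc.py
```

```text
[-0.04275382 -0.14949261  0.00281159] r 0.1495190451512461 ang 2.3373891824806794 [ 5.64343804 -3.55328227 -2.61055454] 22.35
```

Emit:
carry_out(rows="0 0 0 0;0 0 0 0;0 0 0 0;0 0 0 0;0 0 0 0;0 0 20 0;0 0 30 0;0 0 30 0;0 0 0 0;0 0 0 0", claw=40)

```text
t: 23.6
eef_pos: [0.4953, -0.0633, 0.1758]
tool_rot: [0.0, 0.999, -0.049, -0.0]
contact_force: [-0.6, -0.5, -0.9]
gripper_width: 0.469
grasp_force: 0.0
```

```bash
python3 arc.py
python3 - <<'E'
from h import *
R=cv2.Rodrigues(np.array([0,0,np.radians(-5.65)]))[0]
h=np.array([.5438,-.0141,0])+R@[-.040,-.055,.112]; print("handle",h)
ims=[]
for n in("wrist","side"):
    c=cam(n); im=c["img"]
    print(n,[(d["confidence"],unproj(c,d["centre"],.112)) for d in place_of(n,"handle")])
    for q in [[(75,65,72),(75,-65,72),(-75,-65,72),(-75,65,72),(75,65,72)],[(-60,-55,112),(60,-55,112)]]:
        P=np.array(q)/1e3@R.T+[.5438,-.0141,0]; cv2.polylines(im,[np.int32(np.round(proj(c,P)))],False,(0,255,0),1)
    a=im[:300,60:460] if n=="wrist" else im[160:310,190:390]
    ims.append(cv2.convertScaleAbs(cv2.resize(a,(400,300)),alpha=1.5))
cv2.imwrite("pics/cl.png",np.hstack(ims))
E
```

```text
[-0.04338605 -0.14875592  0.08281388] r 0.17025410878365974 ang 1.8482143990141875 [-0.6376403  -0.51438749 -0.86909846] 23.6
handle [ 0.4985795  -0.06489475  0.112     ]
wrist [(0.66, array([ 0.50000908, -0.06546486,  0.112     ]))]
side [(0.89, array([ 0.49361907, -0.06201784,  0.112     ])), (0.38, array([0.48357382, 0.04576512, 0.112     ]))]
```

View pics/cl.png

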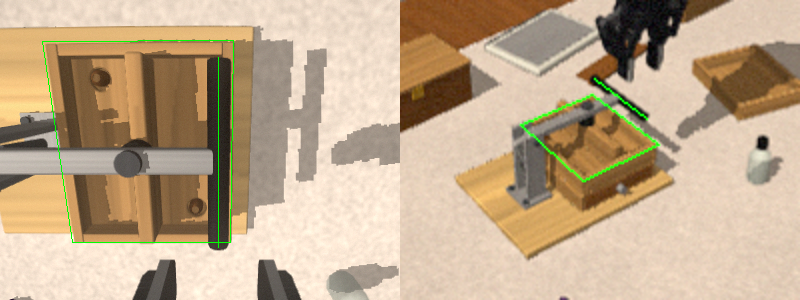

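The arm lies level with its foot on the bridge at (127,160), and the tier is still seated. Now I wait with the robot clear of everything.

Emit:
carry_out(rows="0 0 0 0;0 0 0 0;0 0 0 0;0 0 0 0;0 0 0 0;0 0 0 0;0 0 0 0;0 0 0 0;0 0 0 0;0 0 0 0")

```text
t: 25.05
eef_pos: [0.4958, -0.0632, 0.1763]
tool_rot: [0.0, 0.999, -0.049, 0.0]
contact_force: [0.5, 0.4, -0.2]
gripper_width: 0.468
grasp_force: 0.0
```

Emit:
carry_out(rows="0 0 0 0;0 0 0 0;0 0 0 0;0 0 0 0;0 0 0 0;0 0 0 0;0 0 0 0;0 0 0 0;0 0 0 0;0 0 0 0")

```text
t: 26.3
eef_pos: [0.4958, -0.0632, 0.1763]
tool_rot: [0.0, 0.999, -0.049, 0.0]
contact_force: [0.1, 0.7, -0.1]
gripper_width: 0.469
grasp_force: 0.0
```

Emit:
carry_out(rows="0 0 0 0;0 0 0 0;0 0 0 0;0 0 0 0;0 0 0 0;0 0 0 0;0 0 0 0;0 0 0 0;0 0 0 0;0 0 0 0")

```text
t: 27.55
eef_pos: [0.4958, -0.0632, 0.1763]
tool_rot: [0.0, 0.999, -0.049, 0.0]
contact_force: [0.1, -0.0, 0.1]
gripper_width: 0.469
grasp_force: 0.0
```

Emit:
carry_out(rows="1 -1 -30 0;0 0 -30 0;0 0 -21 0;0 0 0 0;0 0 0 0")

```text
t: 28.18
eef_pos: [0.4974, -0.0641, 0.0961]
tool_rot: [-0.0, 0.999, -0.049, 0.001]
contact_force: [0.5, 0.4, 0.7]
gripper_width: 0.469
grasp_force: 0.0
```

Emit:
carry_out(rows="0 0 0 0;0 0 0 0;0 0 0 0;0 0 0 0;0 0 0 0", claw=6, force=25)

```text
t: 28.8
eef_pos: [0.4974, -0.0645, 0.0962]
tool_rot: [0.0, 0.999, -0.049, 0.001]
contact_force: [-0.1, -1.2, 8.0]
gripper_width: 0.151
grasp_force: 24.5
```

```bash
python3 arc.py
```

```text
[-0.0411811  -0.1497125   0.00321926] r 0.14974710338893812 ang 2.3346948604418425 [-0.12062596 -1.15277731  8.01440055] 28.8
```

Now I run the arc in reverse.

Emit:
carry_out(rows="0 0.4 9.8 0;0.1 1 9.8 0;0.2 1.7 9.7 0;0.2 2.2 9.6 0;0.3 2.8 9.4 0;0.3 3.4 9.3 0;0.4 4 9 0;0.4 4.5 8.7 0;0.5 5 8.4 0;0.5 5.7 8 0")

```text
t: 30.05
eef_pos: [0.5001, -0.0365, 0.1879]
tool_rot: [0.002, 0.999, -0.05, 0.001]
contact_force: [4.1, -9.4, -2.0]
gripper_width: 0.154
grasp_force: 24.3
```

Emit:
carry_out(rows="0.6 6.2 7.6 0;0.6 6.6 7.2 0;0.7 7.2 6.7 0;0.7 7.6 6.2 0;0.8 8 5.7 0;0.8 8.3 5.2 0;0.8 8.6 4.6 0;0.9 8.9 4 0;0.9 9.2 3.4 0;0.9 9.4 2.8 0")

```text
t: 31.3
eef_pos: [0.5084, 0.0432, 0.2439]
tool_rot: [0.003, 0.999, -0.05, 0.001]
contact_force: [-3.2, -6.6, 16.0]
gripper_width: 0.156
grasp_force: 26.3
```

```bash
python3 arc.py
```

```text
[-0.04088054 -0.04141544  0.15091343] r 0.15649313457884154 ang 1.0532360349432843 [-3.16715136 -6.64885769 15.9721271 ] 31.3
```

Emit:
carry_out(rows="0.9 8 -3 0;0.9 9.6 -0.5 0;1 9.9 1 0;1 9.9 0.3 0;1 9.9 -0.5 0;1 9.9 -1 0;1 9.8 -1.8 0;1 9.6 -2.5 0;0.9 9.4 -3.2 0;0.9 9.2 -3.8 0")

```text
t: 32.55
eef_pos: [0.5201, 0.1436, 0.2285]
tool_rot: [-0.002, 0.999, -0.049, 0.004]
contact_force: [7.6, 1.6, 5.0]
gripper_width: 0.152
grasp_force: 31.0
```

```bash
python3 arc.py
```

```text
[-0.03910371  0.05959635  0.13548527] r 0.14801345861349338 ang 0.37099748210035566 [7.60987665 1.62282645 5.04407614] 32.55
```

Emit:
carry_out(rows="0.8 8.8 -4.2 0;0.8 8.5 -4.7 0;0.8 8 -5 0;0.7 7.5 -5.3 0;0.7 7 -5.5 0;0.5 5.5 -5 0;0 0 0 0;0 0 0 0")

```text
t: 33.55
eef_pos: [0.5241, 0.1878, 0.1974]
tool_rot: [-0.001, 0.999, -0.049, 0.003]
contact_force: [9.2, 0.6, -2.3]
gripper_width: 0.151
grasp_force: 31.4
```

```bash
python3 arc.py
```

```text
[-0.03943502  0.10399017  0.10440784] r 0.14735994498414762 ang 0.00200416372077028 [ 9.1673472   0.60906301 -2.27353841] 33.55
```

Emit:
carry_out(rows="0 0 0 0;0 0 0 0;0 0 0 0;0 0 0 0;0 0 25 0;0 0 40 0;0 0 40 0;0 0 30 0;0 0 0 0;0 0 0 0", claw=40)

```text
t: 34.8
eef_pos: [0.5208, 0.1867, 0.3299]
tool_rot: [0.0, 0.999, -0.049, -0.001]
contact_force: [0.0, -0.4, -0.2]
gripper_width: 0.469
grasp_force: 0.0
```

Emit:
carry_out(rows="-10 -40 0 0;-10 -40 0 0;-10 -40 0 0;-10 -40 0 0;0 0 0 0;0 0 0 0;0 0 0 0;0 0 0 0")

```text
t: 35.8
eef_pos: [0.4813, 0.0281, 0.3305]
tool_rot: [-0.0, 0.999, -0.048, -0.0]
contact_force: [-0.7, 0.6, -0.8]
gripper_width: 0.47
grasp_force: 0.0
```

Run:
```python
from h import *
print(get_obs()["eef_pos"],get_obs()["contact_force"])
R=cv2.Rodrigues(np.array([0,0,np.radians(-5.65)]))[0]
ims=[]
for n in("wrist","side"):
    c=cam(n); im=c["img"]
    print(n,[(d["confidence"],unproj(c,d["centre"],.218)) for d in place_of(n,"handle")])
    for q in [[(75,65,72),(75,-65,72),(-75,-65,72),(-75,65,72),(75,65,72)],[(-60,201,218),(60,201,218)]]:
        P=np.array(q)/1e3@R.T+[.5438,-.0141,0]; cv2.polylines(im,[np.int32(np.round(proj(c,P)))],False,(0,255,0),1)
    a=im[:300,60:460] if n=="wrist" else im[160:310,190:390]
    ims.append(cv2.convertScaleAbs(cv2.resize(a,(400,300)),alpha=1.5))
cv2.imwrite("pics/end.png",np.hstack(ims))
```

```text
[0.48134122 0.02807728 0.33053057] [-0.74739402  0.61631858 -0.82252354]
wrist [(0.83, array([0.52410229, 0.18950964, 0.218     ]))]
side [(0.75, array([0.52153845, 0.18829782, 0.218     ]))]
```

View pics/end.png

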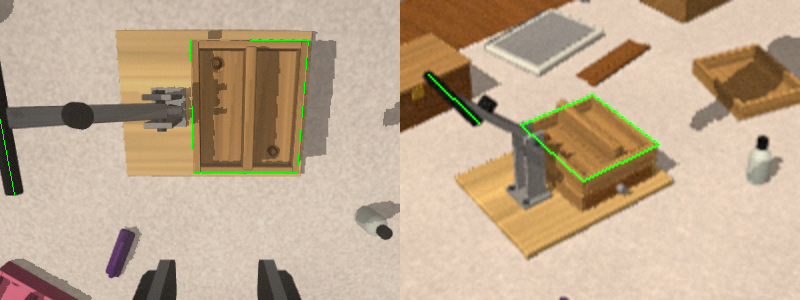

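The arm is parked at (8,130), the tier is still seated on its outline, and the robot is clear.

```bash
python3 -c "
from station import *
print(hand_in())"
```

```text
the job is handed in; nothing more can be done
None
```

The bridge tier is seated on both pegs, it stayed clamped by itself for over three seconds, the clamp arm is back at its parked stop, and the job is handed in (no verdict was returned).

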